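# Clip the setting key to its tether loop

## Robot

A 6-joint arm with a two-finger parallel gripper is mounted at the origin on the work surface. World frame = base frame: x ahead of the robot, y to its left, z up, the work surface at z = 0. Lengths are in m, angles in rad, forces in N, time in s.
With the tool pointing down it reaches from about 0.25 to 0.8 m from the base axis. Payload 3.9 kg.
Tool frame: the origin (TCP) lies at the very end of the fingers, on their centre line; the grasp point (between the pads) lies 19 mm behind it (tcp_to_grasp is the distance from the TCP to the grasp point, in m); x points along the fingers, z is the direction in which the jaws open and shut, and the axes are right-handed (so a half turn about x gives the same grasp; the last joint's range is limited). The gripper opens to 85 mm and grips with 20 to 120 N. Pads are 22 mm wide; open, the fingers measure 114 mm over their backs; the gripper's body (76 mm by 85 mm) begins 54 mm behind the grasp point. The pads swing forward as they close: fully open they stand 13 mm farther back than shut.
Start: joints at [1.202, 0.26, -0.138, 1.173, 0, 1.571], TCP at [0.189, 0.49, 0.21] pointing down, gripper open.
Joint ranges: [-2.78, 2.78], [-0.83, 1.72], [-1.28, 1.37], [-1.9, 2.12], [-1.57, 1.48], [-3.14, 3.14]. Speed limits (rad/s): [2.57, 2.57, 3.14, 3.14, 3.14, 3.14].

## Interface

Orientations are given as [roll, pitch, yaw] about the fixed x, y, z axes, in that order (R = Rz(yaw) Ry(pitch) Rx(roll)).
In Python, from cell import * gives the robot as it stands.
- The arm moves only by the tool move_arm, never from a script. Its argument "motion" is one flat list of numbers, 6 for each row, row after row: the shift along the tool's x, y, z in cm, then the turn, a rotation vector about the tool's x, y, z in rad. In form: [x, y, z, rx, ry, rz, x, y, z, rx, ry, rz, ...]. A call has 1 to 5 rows; each row is the pose to reach, as a shift and turn from the pose commanded when the call began, along the tool's axes at that moment; what a row does not reach only later rows make up. A row lasts 1/12 s, in which the tool goes at most 41.7 mm and 7.16 degrees, less where a joint would pass 70% of its speed; a pose out of reach is approached as far as the arm can. A call with a gripper value outside its range is refused whole. "hand" is the opening in per cent of the stroke, from 0 (shut) to 100 (fully open), set as the call begins (left out, the last holds). The fingers move at their own pace and stop on an object; "newtons" is the grip in N (left out, the last holds). Time passes only in rows, so rows that repeat a pose let the fingers close. It gives the time, the measured TCP pose, the force and the opening at its end, in the units of the state.
- observe(): the state, without advancing time (a new reading comes with each control period).
- read_camera(name): name is "side" or "top" or "wrist"; returns (picture, depth): 420x560x3 uint8, red, green, blue; 420x560 float32, m along the optical axis (not along the pixel's ray), 0 where there is no reading.
- camera_info(name): a dict with "fx", "fy", "cx", "cy" (pixels), "R" (3x3) and "t" (3): a world point X has camera coordinates R X + t; the wrist camera has in their place "tool_from_camera" (4x4, takes a point from camera to tool coordinates, whose origin is the TCP and whose axes are the tool frame's). Camera axes: x right, y down, z forward; pixel columns grow to the right and rows downward; lengths in m; the calibration is good to about 2 mm. A picture is of the moment at which its call begins: read the wrist's pose just before it. camera_info takes no time and is no camera call.
- close_job(): hands the job in, once; it reports no verdict.
The state is a dict: "time": time; "q": joint angles; "dq": joint speeds; "joint_efforts": joint torques, N m; "tool_pos": TCP position; "eef_rot": TCP orientation; "force": force on the tool from outside, world axes, zero at the start; "ft_torque": the same for the moment, N m; "finger_gap": finger opening in m.
Only numpy, scipy, OpenCV 4.12 (cv2) and the standard library are available. Lean on these libraries where they do the work, as an engineer would, in place of code of your own. Each camera call takes 0.05 s, during which the arm holds its last target.

## Task

Before the packing machine is started, the orange setting key must hang on its tether: take it out of its black parking block and press its sprung snap hook onto the yellow loop above the feeder's sloping plate until the loop has pushed the gate in, passed it, and the gate has sprung shut behind it. Then let go, leaving the key hanging on the loop at rest. Leave the other things on the table where they are.

Things in the scene. Friction and masses are not known exactly. Their poses are not given: they have to be found in the camera images.
- key: Setting key, loose, 0.11 to 0.23 kg, 120 mm tall, standing upright: orange grip over a steel snap hook, mouth at the bottom. Origin at the hook's bottom centre, z from mouth to grip, x across the mouth, y through its thickness. Hook: upside-down U of 8 mm round bar in the xz plane, legs centred at x = -19 and +19 mm, inside of the crown at z = 54 mm, legs flared below z = 11 mm to 58 mm overall.
- grip (a point): Centre of the key's orange grip, at z = 88 mm on the key's axis; axes as the key's. The grip is a block 24 (x) by 16 (y) by 44 mm (z); a 14 mm neck joins it to the hook below and a 13 mm round steel stub stands 10 mm out of its top.
- throat (a point): Centre of the space inside the hook, at z = 36 mm on the key's axis; axes as the key's. A bar of 8 mm pressed in from below at x = 0 or a little to the -x side slips past the gate's tip when it is 36 to 40 mm up the key's z, and the gate springs back under it; further to +x it must go deeper.
- gate (a joint): Brass gate closing the hook's mouth, a 6 mm round bar 29 mm long, hinged on the +x leg at x = 18, z = 9 mm; its tip lies at x = -11, z = 15 mm when shut. 0 rad = shut; it swings only inwards (tip up) to 1.35 rad, against a light spring: 0.05 N m when shut, 0.10 N m more per rad, so 2 to 6 N on the bar.
- holder: Black parking block, fixed, 80 (x) by 28 (y) by 45 mm high, origin at the centre of its underside. Its pocket, 64 by 12 mm with its floor 8 mm above the table, holds the key upright with the key's x along the block's x; the key lifts straight out.
- feeder: Feeder unit, fixed; origin on the table under the foot of the loop, z up, front towards its -x. A steel plate 220 mm wide, sloping up towards +x at 35 degrees, carries the yellow loop square on it: the loop's upright direction is (-0.574, 0, 0.819) here, leaning 35 degrees to the front, and the hook is pressed on against that direction with the key's y along the bar.
- loop_mid (a point): Middle of the centre line of the loop's top bar (34 mm in front of the feeder's origin, 139 mm above the table); axes as the feeder's. Yellow 8 mm round bar, straight and level along y for 30 mm to either side, 60 mm off the sloping plate, with a leg at y = -34 and +34 mm.
- roller_mid (a point): Middle of the black rubber roller's axis: roller 40 mm thick, along the feeder's y, 35 mm behind and 125 mm above the loop's top bar, between cream cheeks at y = -160 and +160 mm, 50 mm deep and 290 mm high. A gripper straight above the loop meets the roller; one leaning 20 to 45 degrees to the feeder's front stays clear. Axes as the feeder's.
- oiler: Bystander: clear bottle with a red cap, 48 mm across, 105 mm high, loose; origin under its centre. It stands beside the parking block, on either side.
- strip: Bystander: teal sanding board, 100 by 42 by 6 mm, loose, lying flat; origin under its centre.
- tape: Bystander: roll of brown tape, 90 mm across, 45 mm high, loose; origin under its centre.
- driver: Bystander: screwdriver lying flat, loose.
- shackle: Bystander: plain closed steel ring 52 mm across, 8 mm thick, lying flat, loose.
There are look-alikes about, which are no part of the job. Of the things like the key, leave any that is green; of the rest the larger one is meant.

How it is judged:
On the way:
1. the loop presses the gate of the snap hook open (value of joint gate above 0.3 rad and contact force between key and feeder above 0.8 N and distance between throat and loop_mid below 0.05 m), for 0.04 s.
At the end, for the whole second after the job is handed in: The gate is shut (under 0.12 rad), the loop's top bar lies inside the hook (its middle within 38 mm of the throat's centre and 9 to 60 mm up the key's z), the key is let go and at rest (under 0.03 m/s) (value of joint gate below 0.12 rad and distance between throat and loop_mid below 0.038 m and z of loop_mid in the frame of key between 0.009 and 0.06 m and linear speed of key below 0.03 m/s); the robot touches nothing.
It fails at once if a bystander (oiler, sanding board, tape, screwdriver, ring) is moved more than 30 mm (distance of any of oiler, strip, tape, driver, shackle from where it was at the start of the episode above 0.03 m).
It also fails if it takes over 48 s, if anything falls off the work surface, if the arm or the gripper's body presses on something with over 40 N, if the wrist force passes 120 N, or if a joint passes its speed limit or range.

## Working session

There is one attempt and no reset: what is moved stays moved. The work goes in short steps, Python scripts to look and compute and a tool call to move; the robot and the scene stay as the last step left them, time stands still between calls to the robot, and variables do not carry over. Pictures are saved under pics/ and viewed, and the job is handed in when it is done.

Besides the shell and the picture viewer there is one more tool, called after "Call:" by a JSON object that holds its "method" and its "body". move_arm: Moves the arm, as the interface text tells. Its arguments: {"type":"object","properties":{"motion":{"type":"array"},"hand":{"type":"number"},"newtons":{"type":"number"}},"required":["motion"]}

```bash
ls; mkdir -p pics; python3 - <<'E'
from cell import *
import cv2,numpy as np,json
s=observe();print(s)
for n in("side","top","wrist"):
    p,d=read_camera(n);cv2.imwrite(f"pics/{n}0.png",p[:,:,::-1]);np.save(f"pics/{n}0.npy",d);print(n,camera_info(n))
E
```

```text
pics
{'time': 0.0, 'q': array([ 1.20199748e+00,  2.60682788e-01, -1.39388195e-01,  1.17270503e+00,
        3.41978867e-05,  1.57080883e+00]), 'dq': array([-0.00057695, -0.00188649,  0.00052421,  0.00014713,  0.0010013 ,
        0.0018061 ]), 'joint_efforts': array([-3.39640021e-03, -4.05671704e+01,  2.53924888e+01,  1.84613827e-02,
       -1.09499586e-04, -8.25307779e-06]), 'tool_pos': array([0.18898382, 0.4890173 , 0.20865836]), 'eef_rot': array([ 3.12433251,  1.56881634, -1.95686786]), 'force': array([-0.22489062,  0.26596193,  1.06262368]), 'ft_torque': array([-0.02192565,  0.01945246, -0.00663435]), 'finger_gap': 0.08519711788368955}
side {'fx': 430.65718368230546, 'fy': 430.65718368230546, 'cx': 280.26140055428533, 'cy': 208.58559893992393, 'R': array([[ 0.90304424, -0.42903852,  0.0209056 ],
       [-0.28847284, -0.6418027 , -0.71054396],
       [ 0.318268  ,  0.63562194, -0.70334219]]), 't': array([-0.44373682,  0.31084159,  0.7867899 ])}
top {'fx': 391.3763786141883, 'fy': 391.3763786141883, 'cx': 282.0137326780066, 'cy': 208.9877173494692, 'R': array([[-0.00890444, -0.99963256, -0.0256019 ],
       [-0.99680145,  0.01090688, -0.07917012],
       [ 0.07942027,  0.02481504, -0.9965323 ]]), 't': array([0.10343588, 0.5357778 , 1.08750635])}
wrist {'fx': 290.03493907683486, 'fy': 290.03493907683486, 'cx': 283.28317070746755, 'cy': 211.4663186878143, 'tool_from_camera': array([[-5.91766841e-04, -3.05626662e-01,  9.52151245e-01,
        -1.63940575e-01],
       [-7.71792854e-04, -9.52150989e-01, -3.05627059e-01,
         7.72105792e-02],
       [ 9.99999527e-01, -9.15723486e-04,  3.27570909e-04,
         1.70482638e-03],
       [ 0.00000000e+00,  0.00000000e+00,  0.00000000e+00,
         1.00000000e+00]])}
```

View pics/side0.png

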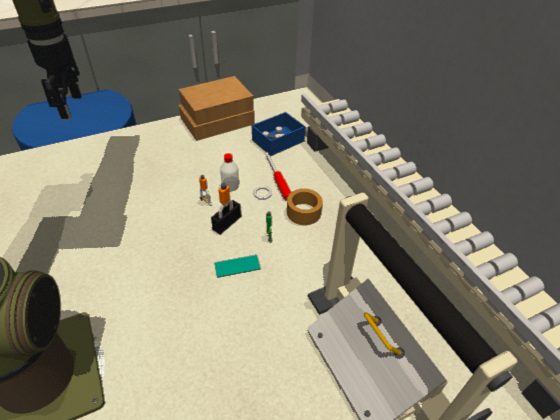

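View pics/top0.png

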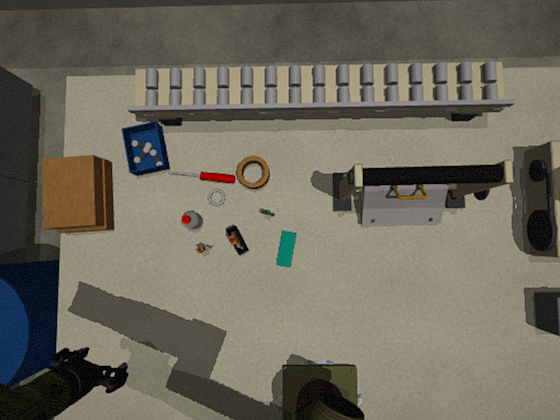

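View pics/wrist0.png

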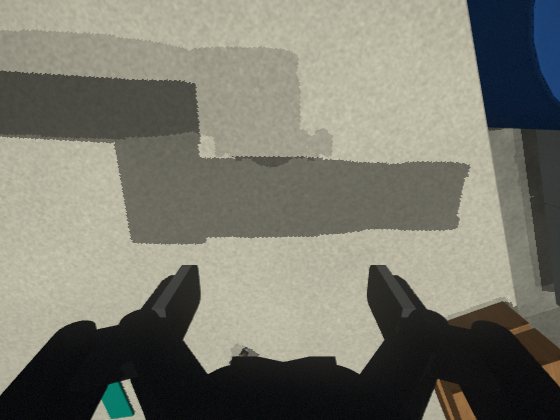

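Candidates: the orange key in the black block at side (225,200) / top (236,239), a small orange one standing free at side (203,188) / top (204,248), and a green one at side (268,225) / top (267,212). The larger orange one in the block fits. I'll confirm that in an enlarged crop.

```bash
python3 - <<'E'
import cv2,numpy as np
s=cv2.imread("pics/side0.png");t=cv2.imread("pics/top0.png")
a=cv2.resize(s[150:250,180:310],None,fx=6,fy=6,interpolation=cv2.INTER_CUBIC)
cv2.imwrite("pics/c1.png",a)
cv2.imwrite("pics/c2.png",cv2.resize(t[200:270,170:290],None,fx=6,fy=6,interpolation=cv2.INTER_CUBIC))
cv2.imwrite("pics/c3.png",cv2.resize(t[150:235,340:520],None,fx=4.4,fy=4.4,interpolation=cv2.INTER_CUBIC))
cv2.imwrite("pics/c4.png",cv2.resize(s[290:380,320:450],None,fx=6,fy=6,interpolation=cv2.INTER_CUBIC))
E
```

```text
(no output)
```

View pics/c1.png

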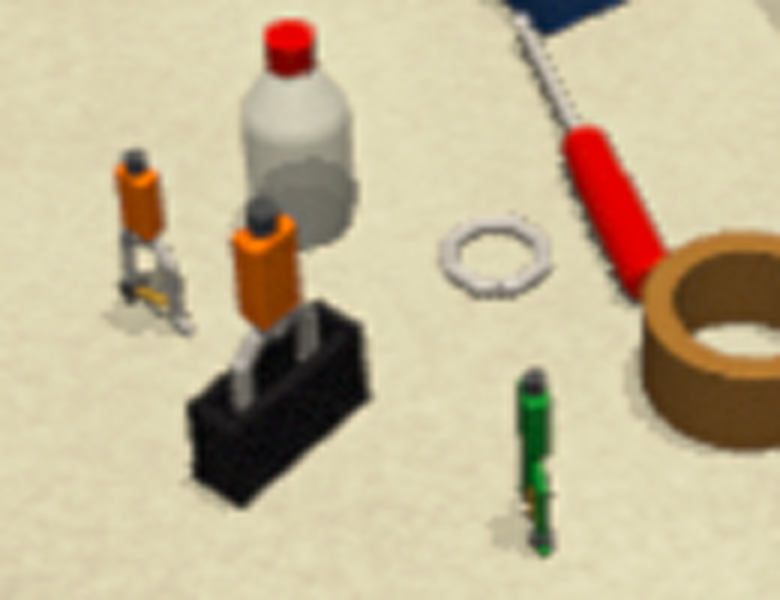

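View pics/c2.png

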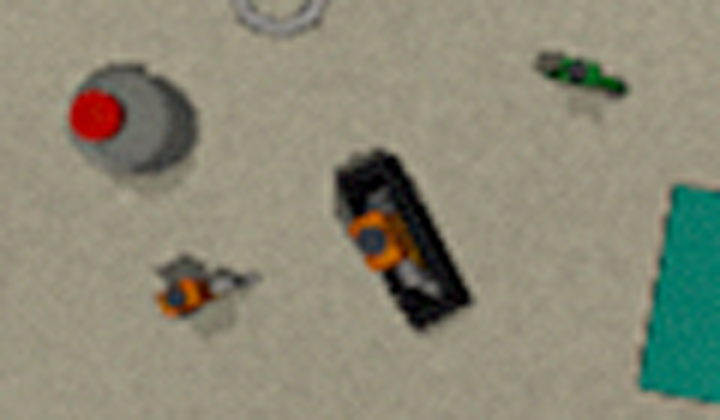

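View pics/c3.png

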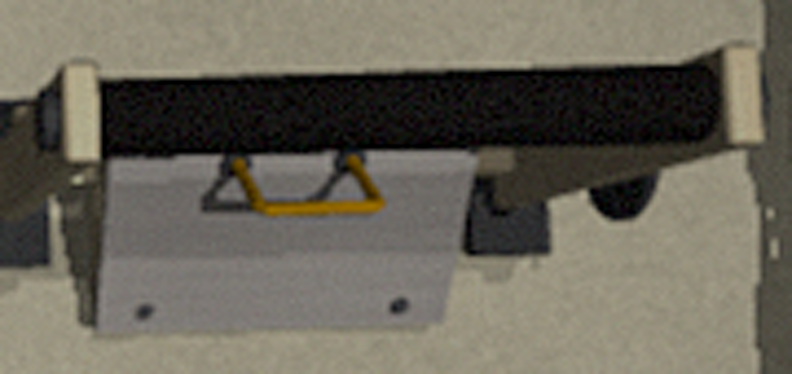

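View pics/c4.png

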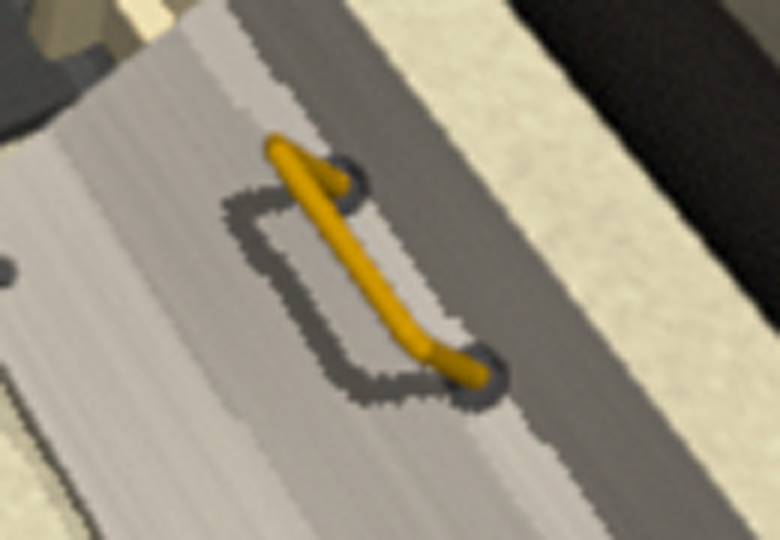

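```bash
cat > h.py <<'E'
import numpy as np,cv2
from cell import *
from scipy.spatial.transform import Rotation as Ro
def ray(n,uv):
    c=camera_info(n);R=np.array(c['R']);t=np.array(c['t'])
    d=R.T@np.array([(uv[0]-c['cx'])/c['fx'],(uv[1]-c['cy'])/c['fy'],1]);return -R.T@t,d/np.linalg.norm(d)
def tri(a,b,na="top",nb="side"):
    o1,d1=ray(na,a);o2,d2=ray(nb,b)
    s=np.linalg.lstsq(np.c_[d1,-d2],o2-o1,rcond=None)[0]
    p,q=o1+s[0]*d1,o2+s[1]*d2
    return (p+q)/2,np.linalg.norm(p-q)
def plane(n,uv,z):
    o,d=ray(n,uv);return o+d*(z-o[2])/d[2]
def dep(n,uv,f):
    D=np.load(f);c=camera_info(n);z=D[int(round(uv[1])),int(round(uv[0]))]
    X=np.array([(uv[0]-c['cx'])/c['fx']*z,(uv[1]-c['cy'])/c['fy']*z,z]);return np.array(c['R']).T@(X-np.array(c['t']))
def proj(n,X):
    c=camera_info(n);p=np.array(c['R'])@X+np.array(c['t']);return [c['fx']*p[0]/p[2]+c['cx'],c['fy']*p[1]/p[2]+c['cy']]
E
python3 - <<'E'
from h import *
np.set_printoptions(precision=4,suppress=True)
T=lambda u,v,o,k:(u/k+o[0]-.5+.5/k,v/k+o[1]-.5+.5/k)
c1=lambda u,v:T(u,v,(180,150),6);c2=lambda u,v:T(u,v,(170,200),6);c3=lambda u,v:T(u,v,(340,150),4.4);c4=lambda u,v:T(u,v,(320,290),6)
A=tri(c3(262,208),c4(280,143));B=tri(c3(380,204),c4(420,352));print("bar",A,B)
print("stub",tri(c2(372,240),c1(262,205)))
# holder top corners z=.045
for p in [(337,172),(385,150),(470,300),(422,328)]: print("hold",plane("top",c2(*p),.045))
for p in [(190,405),(245,440),(370,335),(320,300)]: print("holdside",plane("side",c1(*p),.045))
print("roller edge",plane("top",c3(105,155),.264),plane("top",c3(710,145),.264))
print("roller top edge",plane("top",c3(105,80),.264),plane("top",c3(710,66),.264))
print("oiler cap",plane("top",c2(97,115),.105),"bodyedge side base",plane("side",c1(305,245),0))
print("small",plane("top",c2(180,297),.08),"green",plane("top",c2(577,72),.09))
E
```

```text
bar (array([ 0.5552, -0.2006,  0.1408]), np.float64(0.001007357787490193)) (array([ 0.5566, -0.2689,  0.1362]), np.float64(0.00028827132291989595))
stub (array([0.4513, 0.2248, 0.1308]), np.float64(4.8672036835856025e-05))
hold [0.483  0.2544 0.045 ]
hold [0.493  0.2321 0.045 ]
hold [0.4235 0.1928 0.045 ]
hold [0.4109 0.2149 0.045 ]
holdside [0.412  0.2178 0.045 ]
holdside [0.4253 0.1909 0.045 ]
holdside [0.4917 0.2256 0.045 ]
holdside [0.4805 0.2533 0.045 ]
roller edge [ 0.5692 -0.089   0.264 ] [ 0.5705 -0.3897  0.264 ]
roller top edge [ 0.6075 -0.0899  0.264 ] [ 0.6104 -0.3918  0.264 ]
oiler cap [0.5072 0.3502 0.105 ] bodyedge side base [0.5019 0.3349 0.    ]
small [0.4268 0.3188 0.08  ] green [0.5249 0.1399 0.09  ]
```

```bash
cat >> h.py <<'E'
np.set_printoptions(precision=4,suppress=True)
def pose():
    s=observe();r,p,y=s['eef_rot'];return np.array(s['tool_pos']),Ro.from_euler('xyz',[r,p,y]).as_matrix(),s
def mk(x,z):
    x=np.array(x,float);x/=np.linalg.norm(x);z=np.array(z,float);z-=x*(x@z);z/=np.linalg.norm(z);return np.c_[x,np.cross(z,x),z]
def go(P,Rt):
    p,R,s=pose();print("t",s['time'],"p",p,"q",s['q'],"F",s['force'],"gap",s['finger_gap'])
    print("shift cm",R.T@(np.array(P)-p)*100,"rot",Ro.from_matrix(R.T@Rt).as_rotvec())
E
python3 - <<'E'
from h import *
p,R,s=pose();print(R)
for sg in(1,-1):go([.452,.2235,.20],mk([0,0,-1],sg*np.array([-np.sin(.5),np.cos(.5),0])))
E
```

```text
[[-0.0005 -0.9328  0.3605]
 [-0.0015  0.3605  0.9328]
 [-1.     -0.     -0.0016]]
t 0.15 p [0.1891 0.4892 0.2088] q [ 1.202   0.2605 -0.1391  1.1727 -0.      1.5708] F [-0.1271  0.0902 -0.2925] gap 0.08513133533504735
shift cm [  0.9092 -34.1037 -15.299 ] rot [-0.8688 -0.0015 -0.0006]
t 0.15 p [0.1891 0.4892 0.2088] q [ 1.202   0.2605 -0.1391  1.1727 -0.      1.5708] F [-0.1271  0.0902 -0.2925] gap 0.08513133533504735
shift cm [  0.9092 -34.1037 -15.299 ] rot [ 2.2728 -0.0008  0.0018]
```

Call:
{"method": "move_arm", "body": {"motion": [0.2,-3.8,-1.7,-0.1,0,0,0.4,-7.6,-3.4,-0.2,0,0,0.5,-11.4,-5.1,-0.3,0,0,0.5,-15.1,-6.8,-0.4,0,0,0.5,-18.9,-8.5,-0.5,0,0], "hand": 80, "newtons": 60}}

```text
time: 0.57
tool_pos: [0.335, 0.3411, 0.2042]
eef_rot: [2.264, 1.57, -2.314]
force: [-0.1, 0.3, 0.9]
finger_gap: 0.0683
```

```bash
python3 - <<'E'
from h import *
go([.452,.2235,.20],mk([0,0,-1],np.array([-np.sin(.5),np.cos(.5),0])))
E
```

```text
t 0.5667 p [0.335  0.3411 0.2042] q [ 0.7945  0.1831 -0.2546  1.1339 -0.      0.6594] F [-0.0895  0.2684  0.8959] gap 0.06826016024820067
shift cm [  0.4193 -10.0098 -13.2323] rot [-0.3649 -0.0003 -0.0006]
```

Call:
{"method": "move_arm", "body": {"motion": [0.4,-2.0,-2.7,-0.08,0,0,0.4,-4,-5.3,-0.15,0,0,0.4,-6,-8,-0.22,0,0,0.4,-8,-10.6,-0.3,0,0,0.4,-10,-13.2,-0.365,0,0]}}

```text
time: 0.98
tool_pos: [0.4513, 0.2233, 0.2003]
eef_rot: [1.334, 1.57, -2.881]
force: [0.7, 0.1, -0.5]
finger_gap: 0.0686
```

```bash
python3 - <<'E'
from h import *
go([.452,.2235,.20],mk([0,0,-1],np.array([-np.sin(.5),np.cos(.5),0])))
p,d=read_camera("wrist");cv2.imwrite("pics/w1.png",p[:,:,::-1]);np.save("pics/w1.npy",d)
E
```

```text
t 0.9833 p [0.4513 0.2233 0.2003] q [ 0.4593  0.228  -0.2062  1.1371  0.0001 -0.0385] F [ 0.6607  0.0837 -0.4894] gap 0.06857989066353389
shift cm [ 0.0276 -0.0718 -0.0109] rot [-0.0022  0.0001 -0.0005]
```

View pics/w1.png

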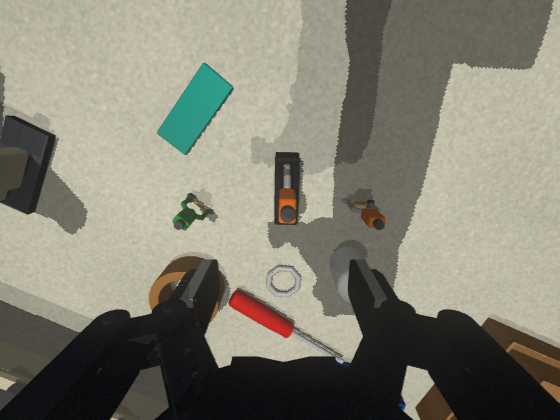

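The wrist view shows the block upright at columns 275–300 and rows 152–223, so the jaws are square to it. The key's stub is at about (287,213). The small orange and green look-alikes are well to either side.

```bash
python3 - <<'E'
from h import *
im=cv2.imread("pics/w1.png");cv2.imwrite("pics/w1c.png",cv2.resize(im[140:240,230:340],None,fx=6,fy=6,interpolation=cv2.INTER_CUBIC))
c=camera_info("wrist");M=np.array(c['tool_from_camera']);p,R,s=pose()
def wp(uv,z):
    d=R@M[:3,:3]@np.array([(uv[0]-c['cx'])/c['fx'],(uv[1]-c['cy'])/c['fy'],1]);o=p+R@M[:3,3];return o+d*(z-o[2])/d[2]
print(wp((287.5,213),.128))
for uv in[(275.5,153),(299,153)]:print(wp(uv,.045))
for uv in[(275.5,223.5),(299,223.5)]:print(wp(uv,.045))
E
```

```text
[0.4551 0.2233 0.128 ]
[0.4247 0.1928 0.045 ]
[0.4126 0.2152 0.045 ]
[0.4968 0.2309 0.045 ]
[0.4837 0.2551 0.045 ]
```

View pics/w1c.png

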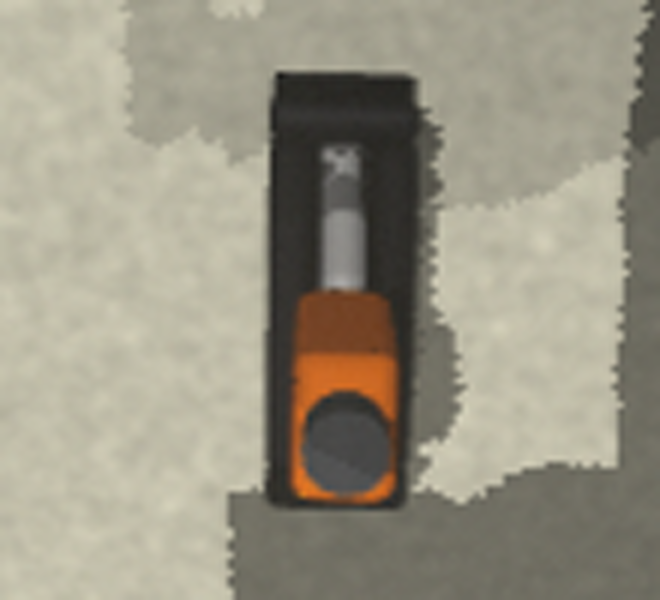

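Call:
{"method": "move_arm", "body": {"motion": [2.6,-0.2,-0.1,0,0,0,5.2,-0.2,-0.1,0,0,0,7.7,-0.2,-0.1,0,0,0,10.2,-0.2,-0.1,0,0,0,12.3,-0.2,-0.1,0,0,0]}}

```text
time: 1.45
tool_pos: [0.4519, 0.2245, 0.0757]
eef_rot: [1.523, 1.569, -2.695]
force: [-0.6, 0.0, 0.7]
finger_gap: 0.0682
```

Call:
{"method": "move_arm", "body": {"motion": [0,0,0,0,0,0,0,0,0,0,0,0]}}

```text
time: 1.62
tool_pos: [0.4515, 0.2244, 0.0766]
eef_rot: [1.533, 1.567, -2.685]
force: [0.4, 0.2, 0.9]
finger_gap: 0.0683
```

```bash
python3 - <<'E'
from h import *
go([.4535,.2235,.077],mk([0,0,-1],np.array([-np.sin(.5),np.cos(.5),0])))
p,d=read_camera("wrist");cv2.imwrite("pics/w2.png",p[:,:,::-1]);np.save("pics/w2.npy",d)
E
```

```text
t 1.6167 p [0.4515 0.2244 0.0766] q [ 0.4612  0.3239 -0.4185  0.8319  0.     -0.033 ] F [0.352  0.1591 0.8713] gap 0.06830040781606707
shift cm [-0.0405 -0.1369 -0.1746] rot [-0.0057  0.0001 -0.0035]
```

View pics/w2.png

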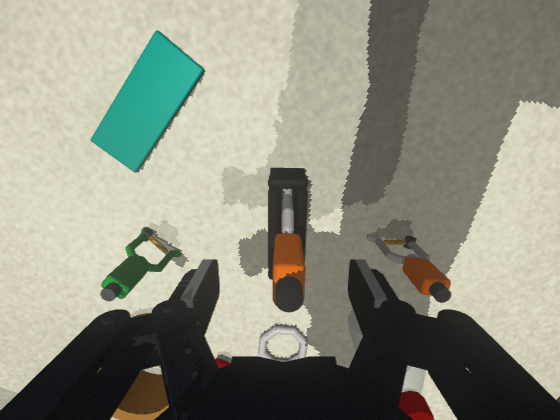

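Call:
{"method": "move_arm", "body": {"motion": [0,-0.15,0.2,0,0,0,0,-0.15,0.2,0,0,0]}}

```text
time: 1.83
tool_pos: [0.4547, 0.2285, 0.0792]
eef_rot: [-1.541, 1.567, 0.524]
force: [0.8, 0.1, 0.2]
finger_gap: 0.0685
```

Call:
{"method": "move_arm", "body": {"motion": [0,0,0,0,0,0,0,0,0,0,0,0,0,0,0,0,0,0,0,0,0,0,0,0,0,0,0,0,0,0], "hand": 0, "newtons": 60}}

```text
time: 2.25
tool_pos: [0.4538, 0.2275, 0.0779]
eef_rot: [-1.704, 1.57, 0.361]
force: [0.5, -0.3, 1.9]
finger_gap: 0.0141
```

Call:
{"method": "move_arm", "body": {"motion": [0,0,0,0,0,0,0,0,0,0,0,0,0,0,0,0,0,0]}}

```text
time: 2.5
tool_pos: [0.4543, 0.2278, 0.078]
eef_rot: [-1.632, 1.569, 0.433]
force: [1.5, 0.9, 1.9]
finger_gap: 0.0146
```

```bash
python3 - <<'E'
from h import *
go([.4535,.2235,.077],mk([0,0,-1],np.array([-np.sin(.5),np.cos(.5),0])))
E
```

```text
t 2.5 p [0.4543 0.2278 0.078 ] q [ 0.4649  0.3247 -0.413   0.8309 -0.0001 -0.0294] F [1.5119 0.8655 1.85  ] gap 0.01455601561313732
shift cm [ 0.0957  0.2737 -0.3461] rot [-0.0056 -0.0001  0.0021]
```

Call:
{"method": "move_arm", "body": {"motion": [-1.2,0,0,0,0,0,-3,0,0,0,0,0,-5.5,0,0,0,0,0,-8,0,0,0,0,0,-11,0,0,0,0,0]}}

```text
time: 2.92
tool_pos: [0.451, 0.2263, 0.1866]
eef_rot: [1.52, 1.565, -2.698]
force: [0.9, 0.6, -2.4]
finger_gap: 0.014
```

Call:
{"method": "move_arm", "body": {"motion": [-3,0,0,0,0,0,-5,0,0,0,0,0,-5,0,0,0,0,0]}}

```text
time: 3.17
tool_pos: [0.4549, 0.2282, 0.2413]
eef_rot: [-1.58, 1.565, 0.485]
force: [1.2, 0.6, -1.4]
finger_gap: 0.0144
```

```bash
python3 - <<'E'
from h import *
a=35*np.pi/180
p,R,s=pose()
for yw in(0.008,):
    U=np.array([-np.sin(a)*np.cos(yw),-np.sin(a)*np.sin(yw),np.cos(a)]);Y=np.array([-np.sin(yw),np.cos(yw),0])
    go(np.array([.556,-.235,.139])+U*.15,mk(-U,Y))
p,d=read_camera("wrist");cv2.imwrite("pics/w3.png",p[:,:,::-1]);np.save("pics/w3.npy",d)
q,d=read_camera("side");cv2.imwrite("pics/s3.png",cv2.resize(q[80:280,130:390,::-1],None,fx=3,fy=3,interpolation=cv2.INTER_CUBIC));cv2.imwrite("pics/s3f.png",q[:,:,::-1])
E
```

```text
t 3.1667 p [0.4549 0.2282 0.2413] q [ 0.465   0.2158 -0.1145  1.2344  0.0001 -0.0294] F [ 1.2111  0.6415 -1.3897] gap 0.014357145611488062
shift cm [ -2.1801  20.6719 -41.5549] rot [ 0.4705  0.1498 -0.5927]
```

View pics/w3.png

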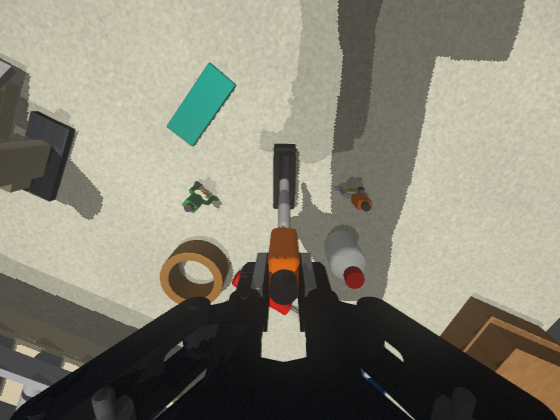

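View pics/s3.png

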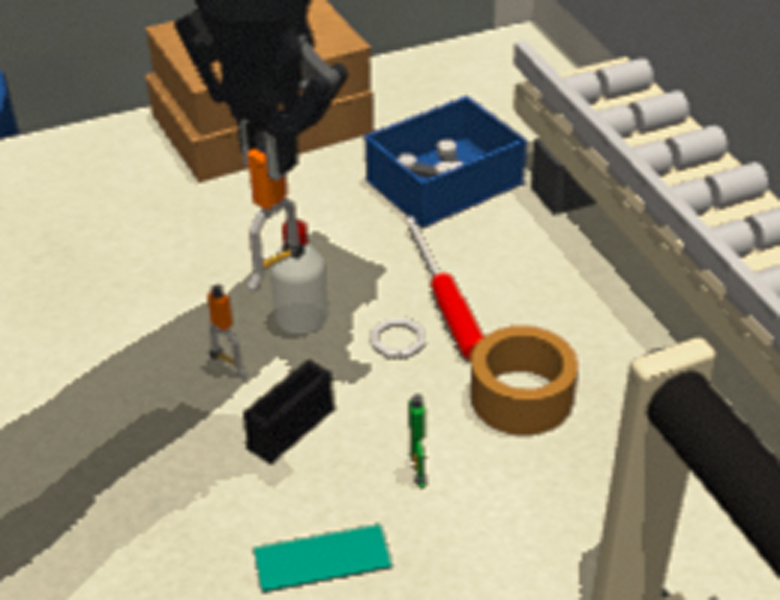

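The key is held and out of the block. In the side crop its brass gate runs from the hinge on the far (+x) leg at about (295,248) to its tip on the near side at (265,262). So key +x already points to world +x, which becomes the feeder's +x. Next I go to the pre-press pose.

Call:
{"method": "move_arm", "body": {"motion": [-0.2,1.7,-3.4,0.04,0.012,-0.05,-0.4,3.4,-6.9,0.08,0.025,-0.1,-0.5,5.2,-10.4,0.12,0.037,-0.15,-0.7,6.9,-13.8,0.16,0.05,-0.2,-0.9,8.6,-17.3,0.2,0.062,-0.25]}}

```text
time: 3.68
tool_pos: [0.4569, 0.0328, 0.2434]
eef_rot: [-1.713, 1.317, 0.151]
force: [0.2, -0.8, -1.5]
finger_gap: 0.0145
```

```bash
cat >>h.py <<'E'
a=35*np.pi/180
def feed(d,bar=(.556,-.235,.139),yw=.008):
    U=np.array([-np.sin(a)*np.cos(yw),-np.sin(a)*np.sin(yw),np.cos(a)]);Y=np.array([-np.sin(yw),np.cos(yw),0])
    return np.array(bar)+U*d,mk(-U,Y)
E
python3 - <<'E'
from h import *
go(*feed(.15))
E
```

```text
t 3.6833 p [0.4569 0.0328 0.2434] q [ 0.0534 -0.0657 -0.4604  0.9233  0.0244 -0.236 ] F [ 0.2028 -0.7898 -1.528 ] gap 0.01454237547703364
shift cm [ -2.4727   5.9474 -26.162 ] rot [ 0.2705  0.0854 -0.352 ]
```

Call:
{"method": "move_arm", "body": {"motion": [-0.3,0.8,-3.7,0.04,0.01,-0.05,-0.7,1.7,-7.4,0.08,0.024,-0.1,-1,2.5,-11.1,0.115,0.036,-0.15,-1.4,3.4,-14.8,0.15,0.048,-0.2,-1.7,4.2,-18.5,0.19,0.06,-0.25]}}

```text
time: 4.1
tool_pos: [0.4664, -0.1563, 0.2562]
eef_rot: [-1.609, 1.061, 0.055]
force: [1.6, 0.6, -2.1]
finger_gap: 0.0148
```

```bash
python3 - <<'E'
from h import *
go(*feed(.15))
E
```

```text
t 4.1 p [ 0.4664 -0.1563  0.2562] q [-0.5046 -0.146  -0.6012  0.6734  0.2622 -0.5387] F [ 1.595   0.6199 -2.1199] gap 0.014808023003177514
shift cm [-0.539   0.0998 -7.9499] rot [ 0.078   0.0272 -0.1007]
```

Call:
{"method": "move_arm", "body": {"motion": [-0.2,0,-2.7,0.03,0.01,-0.04,-0.4,0.1,-5.4,0.05,0.02,-0.07,-0.5,0.1,-7.5,0.08,0.027,-0.1,-0.5,0.1,-7.9,0.08,0.027,-0.1,-0.5,0.1,-7.9,0.08,0.027,-0.1]}}

```text
time: 4.52
tool_pos: [0.4709, -0.2345, 0.2612]
eef_rot: [-1.566, 0.964, 0.01]
force: [0.3, -0.6, -2.4]
finger_gap: 0.0144
```

```bash
python3 - <<'E'
from h import *
go(*feed(.15))
for n,sl in(("wrist",None),("side",(slice(220,400),slice(280,500))),("top",(slice(130,270),slice(330,530)))):
    p,d=read_camera(n);np.save(f"pics/{n}4.npy",d);cv2.imwrite(f"pics/{n}4.png",p[:,:,::-1])
    if sl: cv2.imwrite(f"pics/{n}4c.png",cv2.resize(p[sl][:,:,::-1],None,fx=3.5 if n=="side" else 4,fy=3.5 if n=="side" else 4,interpolation=cv2.INTER_CUBIC))
E
```

```text
t 4.5167 p [ 0.4709 -0.2345  0.2612] q [-0.7087 -0.1064 -0.6089  0.5864  0.3849 -0.6182] F [ 0.2858 -0.6354 -2.3794] gap 0.014444421933000154
shift cm [-0.1063  0.0432 -0.1231] rot [-0.0031  0.0009 -0.0038]
```

View pics/wrist4.png

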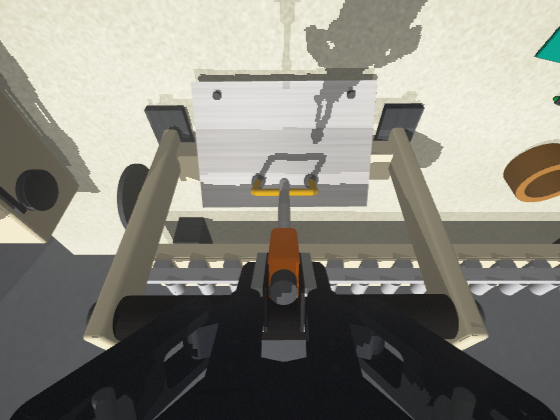

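View pics/side4c.png

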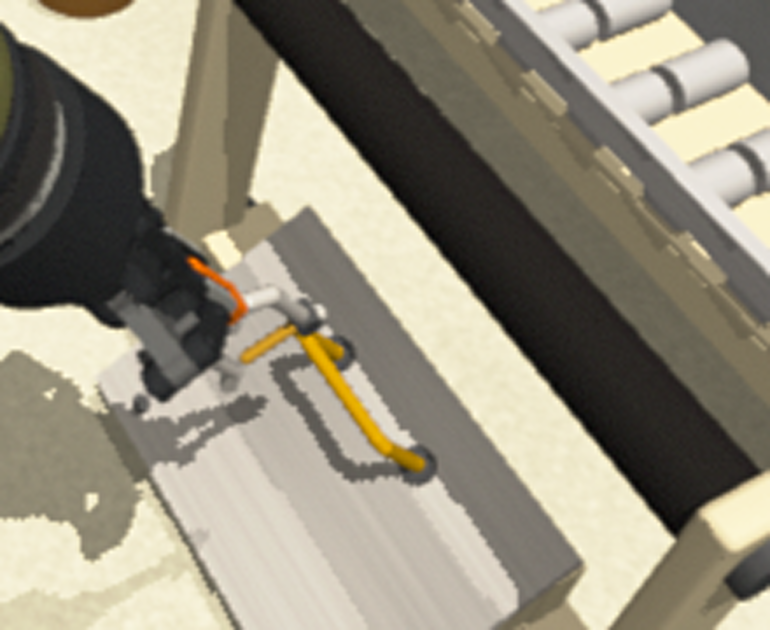

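View pics/top4c.png

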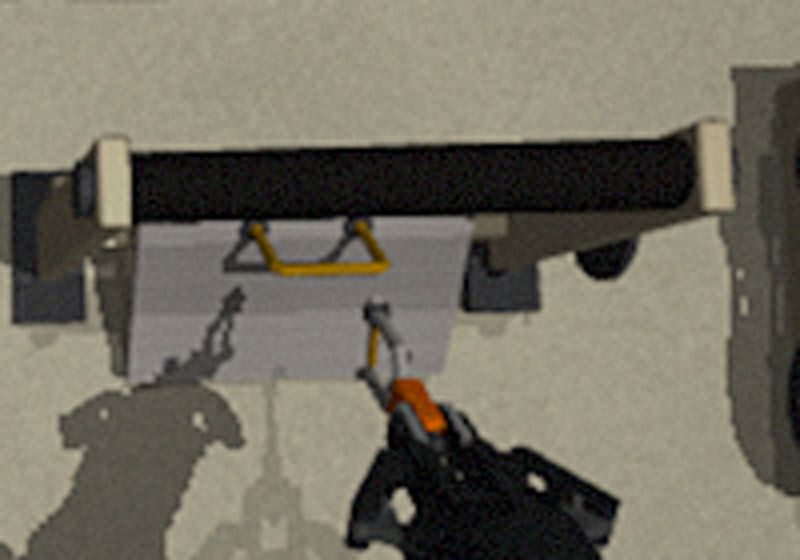

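```bash
python3 - <<'E'
from h import *
p,R,s=pose();print(R)
kz=-R[:,0];kx=R[:,1]*np.sign(R[0,1]);O=p-kz*.069
B,_=feed(0)
print("bar in key frame",(B-O)@kx,(B-O)@kz,"lat",(B-O)@R[:,2])
for nm,tp,sp in(("hinge",(424,208.5),(368.4,310)),("legend-",(421.2,223.2),(346.3,328)),("tip",(423,220.6),(350,322))):
    X,e=tri(tp,sp);print(nm,"x",(X-O)@kx,"lat",(X-O)@R[:,2],"z",(X-O)@kz,e)
for xz in((18,9),(-25,0),(25,0),(-11,15),(0,66),(0,54)):
    X=O+kx*xz[0]/1e3+kz*xz[1]/1e3
    t=np.array(proj("top",X));q=np.array(proj("side",X));print(xz,"top4c",(t-[330,130])*4,"side4c",(q-[280,220])*3.5)
E
```

```text
[[ 0.5725 -0.8198 -0.0099]
 [ 0.0066 -0.0075  1.    ]
 [-0.8199 -0.5725  0.0011]]
bar in key frame -0.002459117978058084 -0.08061683448606362 lat -0.0031880000122994807
hinge x 0.016310672570872767 lat -0.0019480122446020297 z 0.009825282502517988 0.0029963226761810227
legend- x -0.026642208412579863 lat -0.0021524186631216016 z 0.007155430091585134 0.0006627782699770389
tip x -0.014771906788135803 lat -0.001960925819647429 z 0.015232685050211981 0.0001721895695116535
(18, 9) top4c [373.92   308.5157] side4c [307.0012 309.6888]
(-25, 0) top4c [358.2364 363.5646] side4c [237.7558 375.0507]
(25, 0) top4c [371.0615 290.2133] side4c [326.6503 304.6388]
(-11, 15) top4c [369.3971 356.8829] side4c [249.7153 348.0385]
(0, 66) top4c [400.3025 388.9306] side4c [223.7777 303.805 ]
(0, 54) top4c [393.456  377.1431] side4c [235.0666 310.8319]
```

The mouth lines up with the bar: bar x is about −1 mm in the key frame, and the bar is horizontal and centred on the hook at wrist (284,191). I advance to just before contact.

Call:
{"method": "move_arm", "body": {"motion": [1.7,0,-0.1,0,0,0,3.4,0,-0.1,0,0,0,5.2,0,-0.1,0,0,0,6.8,0,-0.1,0,0,0,6.8,0,-0.1,0,0,0]}}

```text
time: 5.08
tool_pos: [0.5117, -0.2322, 0.2056]
eef_rot: [-1.567, 0.963, 0.015]
force: [0.2, 0.5, -2.4]
finger_gap: 0.0143
```

Call:
{"method": "move_arm", "body": {"motion": [0,0,0,0,0,0,0,0,0,0,0,0]}}

```text
time: 5.25
tool_pos: [0.5122, -0.2342, 0.2093]
eef_rot: [-1.573, 0.959, 0.009]
force: [-0.4, -0.2, -1.3]
finger_gap: 0.0144
```

```bash
cat > look.py <<'E'
from h import *
import sys
k=sys.argv[1]
go(*feed(.024))
p,R,s=pose();kz=-R[:,0];kx=R[:,1]*np.sign(R[0,1]);O=p-kz*.069;B,_=feed(0)
print("bar in key frame",(B-O)@kx,(B-O)@kz,"lat",(B-O)@R[:,2])
out=[]
for n,(r,c) in(("side",(280,330)),("top",(160,380)),("wrist",(150,220))):
    p,d=read_camera(n);cv2.imwrite(f"pics/{n}{k}.png",p[:,:,::-1])
    w=p[r:r+90,c:c+80,::-1] if n!="wrist" else p[r:r+130,c:c+116,::-1]
    out.append(cv2.resize(w,(266,300) ,interpolation=cv2.INTER_CUBIC) if 0 else cv2.resize(w,(400,450),interpolation=cv2.INTER_CUBIC))
cv2.imwrite(f"pics/m{k}.png",cv2.hconcat(out[:2]));cv2.imwrite(f"pics/mw{k}.png",out[2])
E
python3 look.py 5
```

```text
t 5.25 p [ 0.5122 -0.2342  0.2093] q [-0.6419 -0.0106 -0.6755  0.3964  0.3554 -0.5589] F [-0.3856 -0.2354 -1.2607] gap 0.014353273088288786
shift cm [ 5.8749  0.4522 -0.1181] rot [0.0024 0.0004 0.0012]
bar in key frame -0.004550935727810394 -0.013749422997013394 lat -0.0011906543718468658
```

View pics/m5.png

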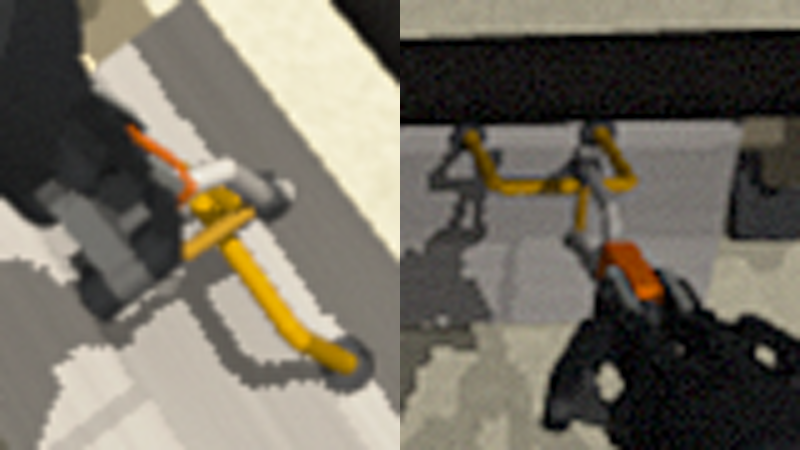

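View pics/mw5.png

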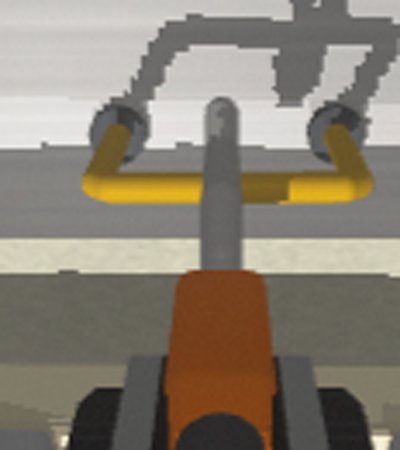

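Call:
{"method": "move_arm", "body": {"motion": [1.2,0.1,0,0,0,0,2.4,0.1,0,0,0,0,3.5,0.1,0,0,0,0,4.6,0.1,0,0,0,0,5.5,0.1,0,0,0,0]}}

```text
time: 5.82
tool_pos: [0.5443, -0.2359, 0.165]
eef_rot: [-1.576, 0.955, 0.004]
force: [-0.1, -0.9, -1.4]
finger_gap: 0.0147
```

Call:
{"method": "move_arm", "body": {"motion": [0.3,0,0,0,0,0,0.5,0,0,0,0,0,0.5,0,0,0,0,0,0.5,0,0,0,0,0]}}

```text
time: 6.15
tool_pos: [0.5454, -0.2349, 0.1592]
eef_rot: [-1.572, 0.959, 0.007]
force: [-0.3, -1.2, -1.3]
finger_gap: 0.0144
```

```bash
python3 look.py 6
```

```text
t 6.15 p [ 0.5454 -0.2349  0.1592] q [-0.5953  0.0916 -0.7225  0.2325  0.3314 -0.5142] F [-0.3017 -1.2043 -1.2662] gap 0.014411236394074524
shift cm [-0.1324  0.2902 -0.0215] rot [ 0.0007 -0.0006  0.0009]
bar in key frame -0.0029220882128262815 0.04632403306918105 lat -0.0002017387831512794
```

View pics/m6.png

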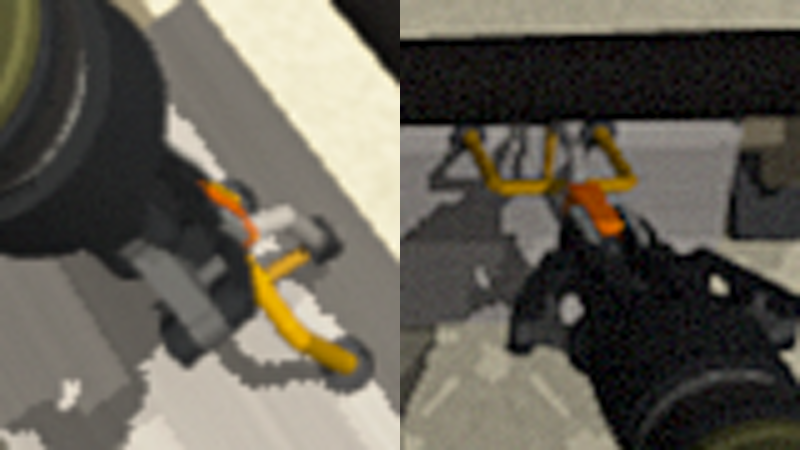

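View pics/mw6.png

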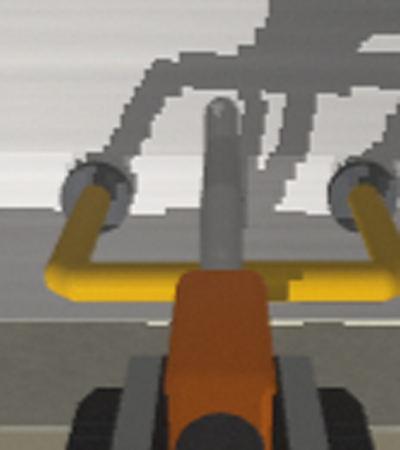

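```bash
python3 - <<'E'
from h import *
p,R,s=pose();kz=-R[:,0];kx=R[:,1]*np.sign(R[0,1]);O=p-kz*.067-kx*.002;k=5
def pr(x,z):
    X=O+kx*x/1e3+kz*z/1e3;return (np.array(proj("side",X))-[330,280])*k,(np.array(proj("top",X))-[380,160])*k+[400,0]
print("hinge",pr(18,9),"legs",pr(-25,0),pr(-19,40))
b=np.arctan2(6,-29)
for th in(0,.3,.6,.9,1.2):
    print(th,pr(18+29.6*np.cos(b-th),9+29.6*np.sin(b-th)))
im=cv2.imread("pics/side6.png");cv2.imwrite("pics/s6z.png",cv2.resize(im[310:355,365:415],None,fx=14,fy=14,interpolation=cv2.INTER_CUBIC)[:590])
E
```

```text
hinge (array([315.7809, 237.3691]), array([550.2807, 115.7035])) legs (array([227.1629, 317.6621]), array([534.6225, 180.6039])) (array([201.4543, 285.9745]), array([556.74  , 207.8656]))
0 (array([244.4002, 285.3386]), array([545.7724, 170.7874]))
0.3 (array([243.4711, 275.3275]), array([550.8857, 173.2061]))
0.6 (array([249.1035, 261.6868]), array([556.034 , 170.4898]))
0.9 (array([260.9282, 245.6115]), array([560.7475, 162.7545]))
1.2 (array([277.9336, 228.5955]), array([564.575 , 150.6042]))
```

View pics/s6z.png

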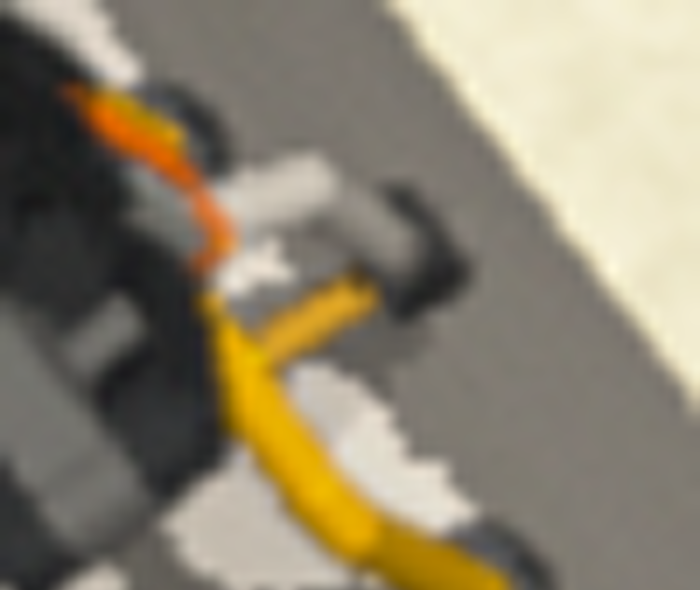

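In the enlarged side crop the bar lies inside the hook. The brass gate runs from the hinge at (400,250) down-left past (370,285) to (260,350), behind and below the bar. Its slope is about 0.59, against 0.67 predicted for shut and 0.15 if the bar were propping it open. The gate has therefore snapped shut, so I let go.

Call:
{"method": "move_arm", "body": {"motion": [0,0,0,0,0,0,0,0,0,0,0,0,0,0,0,0,0,0,0,0,0,0,0,0,0,0,0,0,0,0], "hand": 90}}

```text
time: 6.72
tool_pos: [0.5459, -0.2351, 0.1596]
eef_rot: [-1.573, 0.958, 0.006]
force: [0.4, -0.1, -0.1]
finger_gap: 0.0743
```

```bash
python3 look.py 7
```

```text
t 6.7167 p [ 0.5459 -0.2351  0.1596] q [-0.5951  0.0917 -0.722   0.2317  0.3315 -0.5141] F [ 0.4019 -0.0954 -0.147 ] gap 0.07430681577663038
shift cm [-0.1327  0.3569 -0.0019] rot [ 0.0012 -0.0009  0.0019]
bar in key frame -0.003614905674000527 0.04632722594388896 lat 2.326279466240923e-06
```

View pics/m7.png

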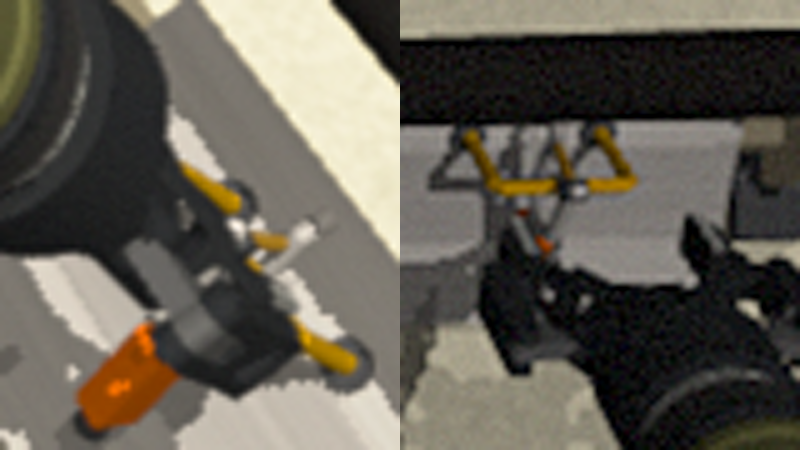

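View pics/wrist7.png

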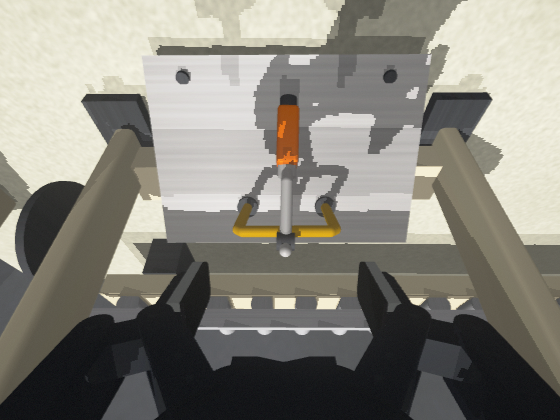

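The key has swung down to the front and hangs on the loop, with its grip at wrist (288,130) lying towards the plate. I retreat along the tool axis.

Call:
{"method": "move_arm", "body": {"motion": [-2,0,0,0,0,0,-4.5,0,0,0,0,0,-7.5,0,0,0,0,0,-10.5,0,0,0,0,0,-13,0,0,0,0,0]}}

```text
time: 7.28
tool_pos: [0.4702, -0.2353, 0.2673]
eef_rot: [-1.574, 0.958, 0.006]
force: [1.0, -0.4, 0.6]
finger_gap: 0.0769
```

Call:
{"method": "move_arm", "body": {"motion": [-2,0,3,0,0,0,-4,0,6,0,0,0,-5,0,9,0,0,0,-5,0,12,0,0,0,-5,0,14,0,0,0]}}

```text
time: 7.7
tool_pos: [0.4405, -0.0941, 0.3077]
eef_rot: [-1.573, 0.956, 0.007]
force: [0.3, 0.2, -0.6]
finger_gap: 0.0771
```

Call:
{"method": "move_arm", "body": {"motion": [0,0,0,0,0,0,0,0,0,0,0,0,0,0,0,0,0,0,0,0,0,0,0,0,0,0,0,0,0,0]}}

```text
time: 8.12
tool_pos: [0.4412, -0.0967, 0.3061]
eef_rot: [-1.572, 0.959, 0.005]
force: [0.3, 0.2, -0.1]
finger_gap: 0.0769
```

```bash
python3 look.py 8; python3 - <<'E'
import cv2
im=cv2.imread("pics/side8.png");cv2.imwrite("pics/s8z.png",cv2.resize(im[295:375,325:425],None,fx=7.5,fy=7.5,interpolation=cv2.INTER_CUBIC))
E
```

```text
t 8.1167 p [ 0.4412 -0.0967  0.3061] q [-0.3798 -0.3366 -0.6617  0.6695  0.2174 -0.3221] F [ 0.3084  0.1969 -0.108 ] gap 0.07685465935563729
shift cm [ 17.8345   0.2748 -13.8979] rot [-0.0006 -0.0015  0.0005]
bar in key frame -0.002760970868648177 -0.13334467828398472 lat -0.13894205365275808
```

View pics/s8z.png

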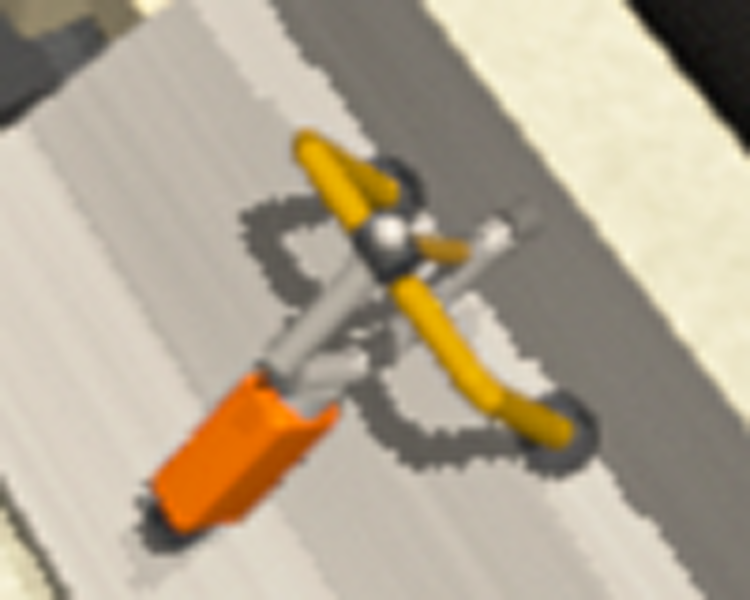

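View pics/side8.png

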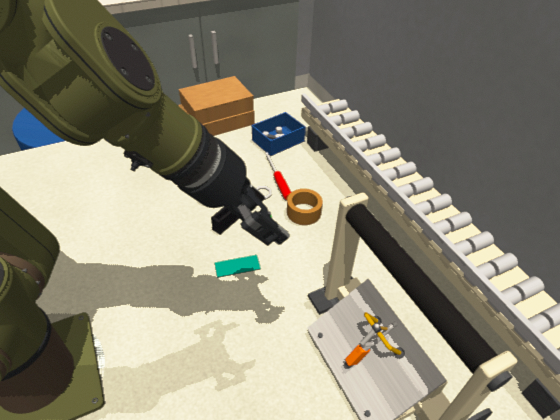

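View pics/m8.png

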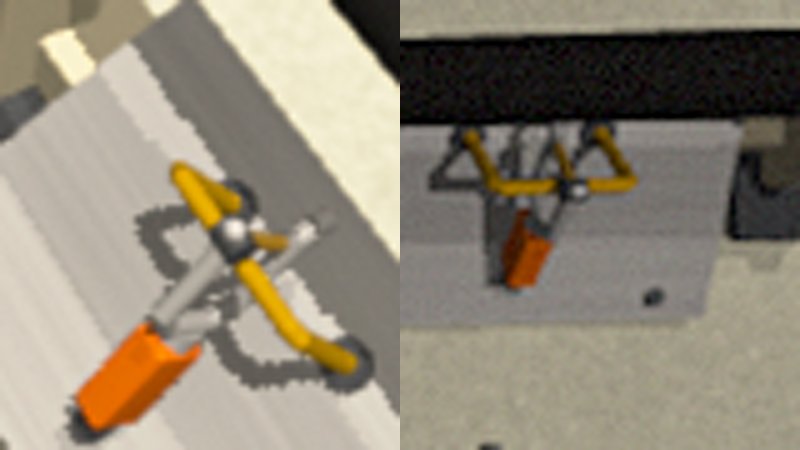

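```bash
python3 - <<'E'
import cv2
im=cv2.imread("pics/top8.png");cv2.imwrite("pics/t8z.png",cv2.resize(im[180:222,390:432],None,fx=14,fy=14,interpolation=cv2.INTER_CUBIC))
im=cv2.imread("pics/side8.png");cv2.imwrite("pics/s8y.png",cv2.resize(im[313:353,355:400],None,fx=14,fy=14,interpolation=cv2.INTER_CUBIC))
E
```

```text
(no output)
```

View pics/t8z.png

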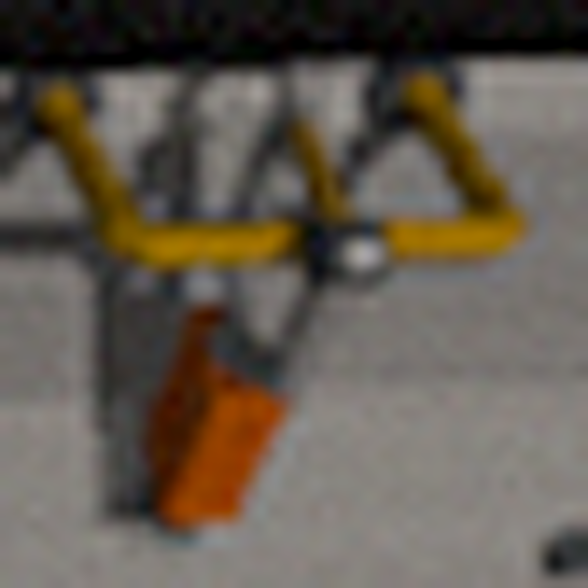

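View pics/s8y.png

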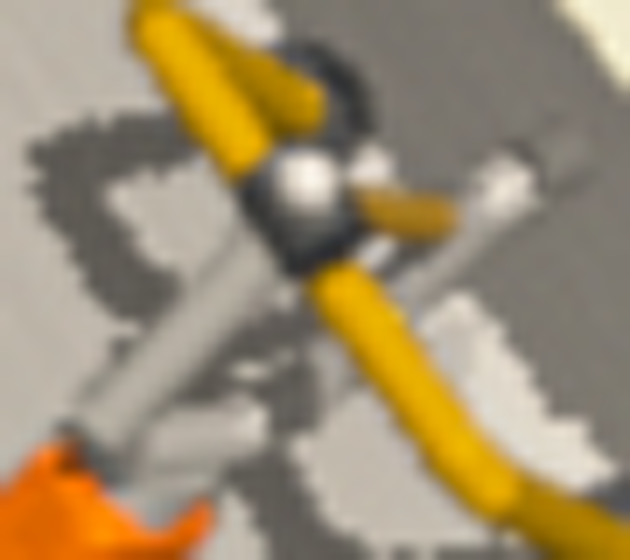

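```bash
cat > fit.py <<'E'
from h import *
from scipy.optimize import least_squares
pts=[("side",(376.1,325.4),"b+"),("side",(386.6,328.2),"g"),("side",(390.6,325.7),"b-"),("side",(347,365),"s"),
("top",(415.4,197.7),"b+"),("top",(410.9,188.8),"g"),("top",(402.4,217.4),"s"),
("side",(180+0,0),None)]
L={"b+":(25,0,2),"b-":(-25,0,2),"s":(0,0,120)}
b=np.arctan2(6,-29)
U=lambda n:n
def model(v,n):
    if n=="g":
        th=v[6];X=np.array([18+29.6*np.cos(b-th),0,9+29.6*np.sin(b-th)])
    else:X=np.array(L[n],float)
    return Ro.from_rotvec(v[3:6]).as_matrix()@X/1e3+v[:3]
def res(v,tri_=False):
    r=[]
    for n,uv,k in pts:
        if k: r+=list(np.array(proj(n,model(v,k)))-uv)
    return np.r_[r,(v[6])*.3]
B,_=feed(0)
best=None
for tilt in np.radians([90,110,130,150]):
    # key z points forward/down
    kz=np.array([-np.sin(tilt),0,np.cos(tilt)]);ky=np.array([0,1.,0]);R=np.c_[np.cross(ky,kz),ky,kz]
    v0=np.r_[B-.02*kz,Ro.from_matrix(R).as_rotvec(),0.05]
    s=least_squares(res,v0)
    if best is None or s.cost<best.cost:best=s
s=best;R=Ro.from_rotvec(s.x[3:6]).as_matrix()
print("cost",s.cost,"res",np.round(s.fun,1));print(R,s.x[:3],"gate",s.x[6])
l=R.T@(B-s.x[:3]);print("bar in key mm",l*1e3,"dist throat",np.linalg.norm(l-[0,0,.036]))
E
python3 fit.py
```

```text
cost 9.520144777827898 res [-0.4  0.9 -0.5 -0.6  3.  -1.6 -1.5  1.5 -0.5  0.8  0.1  0.1 -0.7 -0.4
 -0.1]
[[-0.8577 -0.0122 -0.514 ]
 [-0.0227  0.9996  0.0141]
 [ 0.5136  0.0237 -0.8577]] [ 0.571  -0.2341  0.1455] gate -0.16896737213380283
bar in key mm [ 9.5729 -0.8873 13.316 ] dist throat 0.024637241950123838
```

The fit puts the bar in the corner of gate and +x leg, about 25 mm from the throat and about 13 mm up the key's z, with the gate shut. Next I check that the key is at rest and that the bystanders haven't moved.

Call:
{"method": "move_arm", "body": {"motion": [0,0,0,0,0,0,0,0,0,0,0,0,0,0,0,0,0,0,0,0,0,0,0,0,0,0,0,0,0,0]}}

```text
time: 8.68
tool_pos: [0.4411, -0.0956, 0.3064]
eef_rot: [-1.573, 0.959, 0.007]
force: [-0.2, 0.2, 0.0]
finger_gap: 0.0766
```

```bash
python3 - <<'E'
from h import *
a=cv2.imread("pics/side8.png").astype(int);t0=cv2.imread("pics/top0.png")
p,_=read_camera("side");b=p[:,:,::-1].astype(int)
d=np.abs(a-b).sum(2);print("key region diff",d[295:375,325:425].max(),(d[295:375,325:425]>40).sum())
p,_=read_camera("top");t=p[:,:,::-1].copy();cv2.imwrite("pics/top9.png",cv2.vconcat([t0[140:280,120:320],t[140:280,120:320]]))
print(observe()['force'],observe()['time'])
E
```

```text
key region diff 20 0
[-0.1042 -0.9804  0.0163] 8.7833
```

View pics/top9.png

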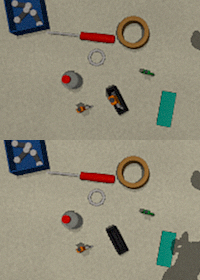

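The key is still (no pixel change in its region over about 0.5 s) and the bystanders are where they were before the job. I'm handing it in.

```bash
python3 -c "
from cell import *
print(close_job())"
```

```text
the job is handed in; nothing more can be done
None
```

I took the larger orange key out of the black block and pressed its hook along the loop's upright direction (tool leaning 35°) until the bar was about 45 mm up inside it. Then I let go, and the arm drew clear. The job was handed in at about 8.8 s; it gave no verdict.

**What the last checks showed:**
- **Gate:** the image right after the press, before release, showed it shut behind the bar. The fit after release gave −0.17 rad, outside its range by fit error, so I read it as shut.
- **Bar in the hook:** the bar lies in the corner of the gate and the +x leg, about 25 mm from the throat (limit 38) and 13 mm up the key's z (limits 9 to 60). The fit had pixel errors of up to 3, so the 13 mm is only good to several millimetres; a bar resting on the gate should sit nearer 18 mm.
- **At rest:** two side pictures about half a second apart showed no change in the key. It has swung to the front, with its grip down on or close to the plate.
- **Clear of everything:** the gripper is well away, and the force reading is about zero.
- **Bystanders:** they look unmoved in the before and after top views.

**Not measured directly:** the gate opening during the press. The wrist force showed no clear peak, so I infer it opened from the bar ending up behind the shut gate.

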